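# Uncap a light-meter sensor head and hold it home in the check station

### The arm

A 7-joint arm with a two-finger parallel gripper is mounted at the origin on the work surface. World frame = base frame: x ahead of the robot, y to its left, z up, the work surface at z = 0. Lengths are in mm, angles in rad, forces in N, time in s.
With the tool pointing down it reaches from about 425 to 1025 mm from the base axis. Payload 9.4 kg.
Tool frame: the origin (TCP) lies on the centre line of the jaws, within the pads' length; the fingertips stand 17 mm ahead of it and the grasp point (between the pads) lies 2 mm behind it; z points along the fingers, y is the direction in which the jaws open and shut (so a half turn about z gives the same grasp; the last joint's range is limited). The gripper opens to 93 mm and grips with 3 to 60 N. Pads are 15 mm wide; open, the fingers measure 128 mm over their backs; the gripper's body (75 mm by 188 mm) begins 65 mm behind the grasp point.
Start: joints at [1.109, 0.599, -0.003, 1.599, 0.002, 0.943, -0.08], TCP at [272.137, -671.986, 235.618] pointing down, gripper open.
Joint ranges: [-2.57, 2.57], [-0.35, 1.97], [-1.29, 1.29], [0.11, 2.56], [-1.05, 4.19], [0.11, 1.86], [-2.63, 2.63]. Speed limits (rad/s): [2.22, 2.22, 3.01, 3.01, 3.14, 3.14, 3.14].

### API

Orientations are given as a unit quaternion [w, x, y, z].
In Python, from station import ctrl, jaws, solver, telemetry, eyes, job gives the robot as it stands. The module is installed in compiled form; this text tells all that it offers. Calls block until the motion is done:
- ctrl.reach(position, orientation): joint-space move of the TCP to a pose.
- ctrl.move_linear(position, attitude=None, v=150): straight line of the TCP; attitude=None keeps the orientation; v is the mean speed in mm/s.
- ctrl.move_j(angles): joint-space move.
- jaws.set_gripper(opening): opening from 0.0 (shut) to 1.0 (fully open); the grip force is fixed at half the most; returns when the fingers have stopped.
- ctrl.dwell(seconds).
- solver.inverse_kinematics(position, orientation): joint angles nearest the present ones, or None.
- telemetry.get_state(): the state.
- eyes.capture(name): name is "side" or "top" or "wrist"; returns a dict with "img" (400x640x3 uint8, red, green, blue), "depth" (400x640 float32, mm along the optical axis (not along the pixel's ray), 0 where there is no reading), "mtx" (3x3 intrinsics, pixels), "world_from_camera" (4x4, takes a point from camera to world coordinates). Camera axes: x right, y up, looking along -z (the intrinsics and any distortion apply to the point x, -y, -z); pixel columns grow to the right and rows downward; lengths in mm; the calibration is good to about 2 mm. The wrist camera is an equidistant fisheye: a pixel r from the principal point sees the ray r / f radians off the axis. A picture is of the moment at which its call begins.
A pose or a line that the arm cannot do raises ctrl.PlanningError and nothing moves.
- job.close_job(): hands the job in, once; it reports no verdict.
Trained networks look in the newest picture that a camera, given by its name, has taken for a name from the list of things; names that differ only in an ending like _2 or _b are one class to them, and where a whole thing is asked for, a point or a joint stands for the part that bears it (a point fixed in the world has none). Each returns a list of dicts, best first, with "conf" (0 to 1); they miss things now and then, are a little off and sometimes report something else, mostly with a low value. They report only what shows in the picture. A call takes as long as a camera call. They do not tell look-alikes from the thing itself.
- eyes.recognise(camera, target): "rect" ([centre column, centre row, width, height] as shares, 0 to 1, of the picture: columns of its width, rows of its height, round what is visible of it).
- eyes.mark_of(camera, target): "position" ([column, row] as shares, 0 to 1, of the picture: columns of its width, rows of its height: a listed point, or the origin of a listed thing).
The state is a dict: "clock": time; "qpos": joint angles; "qd": joint speeds; "joint_efforts": joint torques, N m; "tcp_pos": TCP position; "eef_rot": TCP orientation; "force": force on the tool from outside, world axes, zero at the start; "moment": the same for the moment, N m; "width": opening from 0.0 (shut) to 1.0 (fully open).
Only numpy, scipy, OpenCV 4.12 (cv2) and the standard library are available. Lean on these libraries where they do the work, as an engineer would, in place of code of your own. Each camera call takes 0.05 s, during which the arm holds its last target. There are 200 camera calls.

### The job

Take a check reading with the light-meter sensor head: lift the loose round cap off it and lower the cap, open side down, into the large round pocket of the accessory tray and leave it there; then pick up the head, lay it on the bed of the check station and push it, foot first, in under the hood until the foot has gone behind the lip and is fully home against the stop with the sprung plunger pushed in. The lamp runs only while the head is held in, so finish while still holding it there: keep the fingers on it and keep it pressed home, do not let go. Do not touch the white diffuser dome with the fingers and do not shift the other things on the bench.

Things in the scene. Friction and masses are not known exactly. Their poses are not given: they have to be found in the camera images.
- head: sensor head of a light meter, loose, 0.2 kg: grey block 104 (x) x 52 (y) x 26 (z) mm, origin at the centre of its underside, x to the foot, z up. Flat metal foot, 40 wide, 8 high, sticks out 14 mm at the lower front. Metal collar, 40 across, z 26 to 34 mm, at x = +30 mm; 12 mm thick socket stub at the rear. Grip it across y at x about -32 mm. Starts flat on the bench, cap on
- dome: white diffuser dome, 32 across and 6 mm high, fixed on the head's collar at x = +30 mm of the head; origin at the centre of its base, 34 mm above the head's underside. Hidden by the cap at the start. Not to be touched by the fingers
- cap: loose round black plastic cap with ribbed sides, 48 mm across, 24 mm high, closed on top (8 mm thick), open below (43 mm inside, 16 deep); origin at the centre of its open lower rim, z up when open side down. At the start it sits over the collar, its rim on the head's top, 26 mm above the bench; it comes straight up off with no resistance
- tray: grey accessory tray fixed on the bench, 130 (x) x 84 (y) x 20 (z) mm; origin at the centre of its underside. Has one large round pocket, 55 mm across and 7 mm deep, centred at x = -29 mm, y = 0, and two small ones, 30 mm across, at x = +36 mm
- pocket (a point): centre of the floor of the tray's large pocket, 13 mm above the bench and 7 mm below the tray's top; a cap standing in it shows 17 mm above the tray
- station: check station, fixed on the bench: origin on the bench under its bed, x the way the head is pushed in. Metal bed 90 wide, top 12 mm above the bench, from x = -80 mm. On it two rails, 6 high, 59 mm apart from x = +45 to +100 mm, flared to about 83 mm apart at x = +12 mm. White lamp housing behind, x = +130 to +190 mm, 140 wide, 157 high in all
- bed (a point): place to lay the head's origin before pushing: on the bed's top, centred, the foot then 6 mm clear of the hood (point is 134 mm short of home); axes as the station
- hood (a point): middle of the front lower edge of the grey hood over the bed's inner end: 44 mm above the bed, 56 above the bench, 62 mm short of home; axes as the station. The hood is 130 wide, reaches back to the housing, top 72 mm above the bench. The bare head fits under it, the cap would not
- lip (a point): middle of the front lower edge of the steel lip inside the hood: it runs across the bed, 11 mm above it, from 12 mm before the stop to the stop; the 8 mm high foot slides beneath it; axes as the station
- home (a point): where the middle of the foot tip's lower edge must come: on the bed's top (12 mm above the bench) at the stop face, centred; axes as the station. Head fully home: head origin 66 mm before this point, head's x along the station's x
- foot_tip (a point): middle of the lower edge of the foot's tip, at x = +66 mm of the head; axes as the head
- interlock (a joint): travel of the sprung interlock plunger in the stop, m: 0 out (10 mm brass pin standing 8 mm before the stop face), about 0.008 when the foot is home at the stop. Spring: 2.4 N at 0, 0.8 N per mm, so 9 N at home; it pushes the head back out if let go
- filter_ring: bystander: metal ring, 27 mm across, 12 high, standing in one of the tray's small pockets; origin at the centre of its underside
- cell: bystander: round battery cell standing on end, 26 mm across, 49 high; origin at the centre of its underside
- puck: bystander: round steel weight, 30 mm across, 10 high; origin at the centre of its underside
- meter: bystander: black hand-held meter lying on its back, 150 x 66 x 30 mm; origin at the centre of its underside
- hygrometer: bystander: white desk thermo-hygrometer standing upright, 28 x 110 x 80 mm; origin at the centre of its underside
- screwdriver: bystander: screwdriver lying on the bench; origin at its underside
- mouse: bystander: round black computer mouse, 60 mm across, 31 high; origin at the centre of its underside
Not all that is in view belongs to the job. What is shaped like the cap but blue is not meant.

How it is judged:
By the outcome, as a careful person would: the job done as asked, in the order asked, and still so for the second after the job is handed in, while the arm keeps its last pose, push and grip.
It also fails if it takes over 72 s, if anything falls off the work surface, if the arm or the gripper's body presses on something with over 40 N, if the wrist force passes 120 N, or if a joint passes its speed limit or range.

## Working session

There is one attempt and no reset: what is moved stays moved. The work goes in short steps, each a Python script; the robot and the scene stay as the last script left them, time stands still between calls to the robot, and variables do not carry over. Pictures are saved under pics/ and viewed, about 8 in all and at most 12, crops included, and the job is handed in when it is done.

```bash
mkdir -p pics
cat > h.py <<'E'
import numpy as np, cv2
from station import ctrl, jaws, solver, telemetry, eyes, job
from scipy.spatial.transform import Rotation as R
def cap(n,save=None):
    c=eyes.capture(n)
    if save: cv2.imwrite('pics/'+save,c['img'][:,:,::-1])
    return c
def ray(c,u,v,fish=False):
    K=c['mtx']; a=(u-K[0,2])/K[0,0]; b=(v-K[1,2])/K[1,1]
    if fish:
        t=np.hypot(a,b); s=np.tan(t)/t if t>1e-9 else 1; a*=s;b*=s
    return np.array([a,-b,-1.])
def atz(c,u,v,z,fish=False):
    T=c['world_from_camera']; d=T[:3,:3]@ray(c,u,v,fish); o=T[:3,3]
    return o+d*(z-o[2])/d[2]
def cloud(c,fish=False):
    K=c['mtx']; v,u=np.mgrid[:400,:640]; a=(u-K[0,2])/K[0,0]; b=(v-K[1,2])/K[1,1]
    if fish:
        t=np.hypot(a,b)+1e-9; s=np.tan(t)/t; a=a*s;b=b*s
    D=c['depth']; T=c['world_from_camera']
    return np.stack([a*D,-b*D,-D],-1)@T[:3,:3].T+T[:3,3]
def quat(yaw): # tool down, tool x at yaw
    q=(R.from_euler('z',yaw)*R.from_euler('x',np.pi)).as_quat(); return [q[3],q[0],q[1],q[2]]
E
cat > a.py <<'E'
from h import *
s=telemetry.get_state(); print(s['clock'],s['tcp_pos'],s['eef_rot'],s['force'])
Z=dict(head=0,cap=26,tray=0,pocket=13,station=0,bed=12,hood=56,home=12,foot_tip=0,lip=23,filter_ring=13,cell=0,puck=0,meter=0,hygrometer=0,mouse=0,screwdriver=0)
ims=[]
for n in ['top','side']:
    c=cap(n,n+'0.png'); ims.append(c['img']); print(n,c['mtx'].ravel().round(1),c['world_from_camera'].round(2).tolist())
    P=cloud(c)
    np.savez(n+'0.npz',P=P,**c)
    for t in (Z if n=='top' else ['head','cap','pocket','bed','hood','home','foot_tip','tray']):
        for m in eyes.mark_of(n,t)[:3]:
            u,v=m['position'][0]*640,m['position'][1]*400
            print(n,t,round(m['conf'],2),(round(u),round(v)),atz(c,u,v,Z[t]).round(0))
E
python3 a.py
```

```text
0.0 [ 271.92175747 -671.57863124  234.76275351] [-7.49829116e-04  9.81550476e-01  1.91201592e-01 -2.29215809e-04] [0.47969576 0.25502992 0.59618272]
top [486.1   0.  322.5   0.  486.1 197.9   0.    0.    1. ] [[-0.03, 1.0, -0.08, 368.93], [-1.0, -0.03, -0.0, -2.04], [-0.0, 0.08, 1.0, 1652.83], [0.0, 0.0, 0.0, 1.0]]
top head 0.64 (246, 196) [516. 261.   0.]
top head 0.28 (324, 203) [485.  -7.   0.]
top cap 0.72 (242, 189) [539. 267.  26.]
top cap 0.43 (215, 201) [500. 359.  26.]
top tray 0.91 (320, 197) [506.   8.   0.]
top tray 0.29 (389, 145) [ 679. -235.    0.]
top pocket 0.66 (327, 207) [471. -14.  13.]
top pocket 0.56 (392, 147) [ 671. -243.   13.]
top pocket 0.52 (286, 212) [458. 124.  13.]
top station 0.95 (402, 176) [ 571. -276.    0.]
top station 0.45 (399, 158) [ 634. -269.    0.]
top bed 0.79 (405, 183) [ 546. -282.   12.]
top hood 0.64 (399, 159) [ 622. -260.   56.]
top home 0.87 (392, 147) [ 670. -243.   12.]
top foot_tip 0.79 (243, 178) [579. 269.   0.]
top lip 0.59 (396, 148) [ 663. -254.   23.]
top filter_ring 0.6 (312, 192) [522.  34.  13.]
top puck 0.39 (287, 212) [4
[... 418 characters left out ...]
 0.83, 0.55, 761.34], [0.0, 0.0, 0.0, 1.0]]
side head 0.71 (304, 240) [443. 130.   0.]
side head 0.68 (252, 256) [517. 261.   0.]
side head 0.53 (178, 315) [522. 508.   0.]
side cap 0.77 (271, 227) [534. 162.  26.]
side cap 0.58 (245, 247) [535. 268.  26.]
side cap 0.54 (230, 276) [492. 369.  26.]
side pocket 0.62 (323, 211) [467.  -2.  13.]
side bed 0.89 (346, 165) [ 557. -286.   12.]
side bed 0.7 (328, 152) [ 667. -330.   12.]
side hood 0.65 (300, 243) [403. 200.  56.]
side hood 0.59 (327, 151) [ 625. -265.   56.]
side hood 0.27 (254, 254) [472. 299.  56.]
side home 0.73 (313, 165) [ 656. -217.   12.]
side foot_tip 0.98 (234, 250) [574. 271.   0.]
side tray 0.84 (309, 211) [513.   5.   0.]
```

```bash
python3 -c "
import cv2,numpy as np
i=cv2.imread('pics/top0.png')[120:270,150:510]; a=cv2.resize(i,None,fx=2.2,fy=2.2,interpolation=3)[:, :792]
j=cv2.imread('pics/side0.png')[110:340,140:430]; b=cv2.resize(j,(330,262),interpolation=3); 
b=np.pad(b,((0,0),(0,792-330),(0,0)))
k=cv2.imread('pics/side0.png')[110:210,270:410]; k=cv2.resize(k,(366,262),interpolation=3); b[:,400:766]=k
cv2.imwrite('pics/m0.png',np.vstack([a,b]))"
```

```text
(no output)
```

View pics/m0.png

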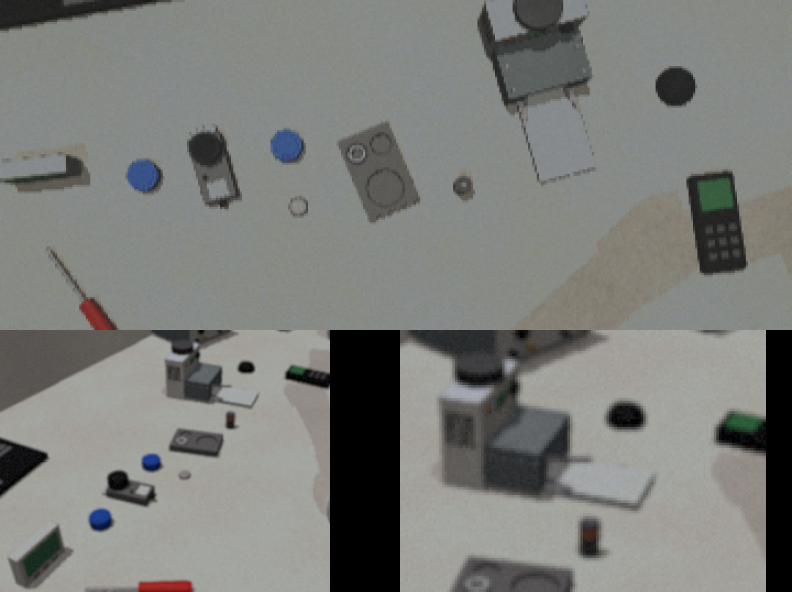

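The picture shows the black cap on the grey head at (242,189), the thing I want. Look-alikes are the blue caps at (215,200) and (280,187), and the black mouse at (457,158). The large pocket is the lower circle in the tray at (327,206). The small steel ring near (286,213) is the puck. I'll check the choice with the wrist camera from above the head.

```bash
cat > b.py <<'E'
from h import *
def rect(P,m):
    xy=P[m][:,:2].astype(np.float32); xy=xy[np.isfinite(xy).all(1)]
    return len(xy),[np.round(t,1) for t in cv2.minAreaRect(xy)]
def look(p,yaw,name):
    ctrl.reach(p,quat(yaw)); c=cap('wrist',name+'.png'); P=cloud(c,True); np.savez(name+'.npz',P=P,**c)
    s=telemetry.get_state(); print(name,s['clock'],s['tcp_pos'].round(1) if hasattr(s['tcp_pos'],'round') else s['tcp_pos'],'cam',c['world_from_camera'][:3].round(2).tolist(),c['mtx'][0],c['mtx'][1,2]); return c,P
if __name__=='__main__':
    for p,yaw,n,ts in [([590,-265,260],.3,'w_st',dict(bed=12,hood=56,home=12,lip=23)),([490,0,240],.3,'w_tr',dict(pocket=13,tray=0)),([520,255,240],.12,'w_hd',dict(head=0,cap=26,foot_tip=0))]:
        c,P=look(p,yaw,n)
        for t,z in ts.items():
            for m in eyes.mark_of('wrist',t)[:2]:
                u,v=m['position'][0]*640,m['position'][1]*400
                print(t,round(m['conf'],2),(round(u),round(v)),atz(c,u,v,z,True).round(1))
E
python3 b.py; python3 -c "
import cv2,numpy as np
I=[cv2.imread(f'pics/w_{n}.png') for n in('st','tr','hd')]
I=[cv2.resize(i,(480,300),interpolation=3)[:,40:440] for i in I]
cv2.imwrite('pics/m1.png',np.vstack([np.hstack(I[:2]),np.hstack([I[2],I[2]*0])]))"
```

```text
w_st 3.275 [ 589.4 -266.5  259.9] cam [[0.29, 0.92, 0.25, 659.6], [-0.96, 0.28, 0.08, -244.89], [0.0, -0.26, 0.96, 408.58]] [309.70691629   0.         322.07411581] 201.82487149492792
bed 0.57 (319, 207) [ 548.3 -275.5   12. ]
hood 0.64 (321, 161) [ 614.5 -258.2   56. ]
w_tr 4.625 [491.   -1.2 240.2] cam [[0.29, 0.92, 0.25, 560.86], [-0.96, 0.28, 0.08, 20.64], [0.0, -0.26, 0.97, 388.95]] [309.70691629   0.         322.07411581] 201.82487149492792
pocket 0.61 (325, 189) [481.1  -7.6  13. ]
pocket 0.42 (306, 143) [529.1  30.5  13. ]
tray 0.86 (324, 167) [5.056e+02 1.000e-01 0.000e+00]
tray 0.22 (223, 181) [448.5 123.6   0. ]
w_hd 5.7833 [520.5 252.8 240. ] cam [[0.12, 0.96, 0.26, 593.19], [-0.99, 0.11, 0.03, 262.15], [0.0, -0.26, 0.97, 388.47]] [309.70691629   0.         322.07411581] 201.82487149492792
head 0.76 (321, 177) [520.7 255.    0. ]
cap 0.97 (319, 159) [546.7 260.3  26. ]
cap 0.95 (407, 168) [550.  153.1  26. ]
foot_tip 0.61 (313, 129) [580.8 270.9   0. ]
```

View pics/m1.png

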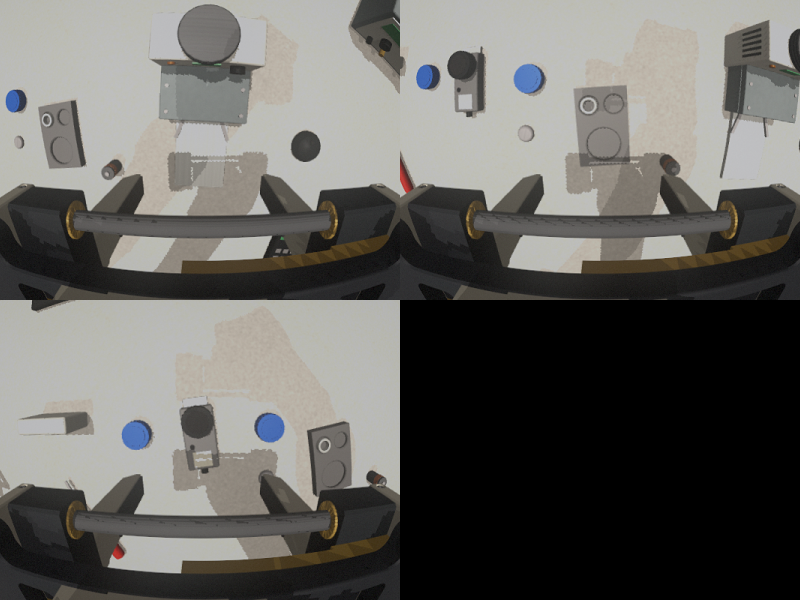

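The black cap on the head is at about (197,420) in the lower panel, with blue look-alikes on both sides. So the choice holds. Next I fit exact poses from the depth data.

```bash
cat > c.py <<'E'
from b import *
def near(P,x,y,r): return np.hypot(P[...,0]-x,P[...,1]-y)<r
for n in ['w_hd','w_tr','w_st','top0']:
    z=np.load(n+'.npz'); P=z['P']; D=z['depth']; ok=D>0; Z=P[...,2]
    b=ok&near(P,560,60,60); print(n,'bench z',np.median(Z[b]).round(1))
    def rep(l,m): 
        if m.sum()>20: print('  ',l,*rect(P,m),'zmed',np.median(Z[m]).round(1))
    if n in('w_hd','top0'):
        rep('cap top',ok&near(P,546,262,40)&(Z>44)&(Z<56)); rep('head all',ok&near(P,520,257,85)&(Z>18)&(Z<32)); rep('foot..all',ok&near(P,520,257,85)&(Z>5))
    if n in('w_tr','w_st','w_hd','top0'):
        rep('tray top',ok&near(P,506,4,95)&(Z>15)&(Z<25)); 
        rep('pocket',ok&near(P,479,-9,32)&(Z>8)&(Z<16.3))
    if n in('w_st','top0','w_tr'):
        s=ok&near(P,640,-255,150)
        rep('hood top',s&(Z>66)&(Z<78)); rep('bed',s&(Z>8)&(Z<16)&near(P,560,-280,90)); rep('housing',s&(Z>100)&(Z<175))
E
python3 c.py
python3 - <<'E'
import cv2,numpy as np
i=cv2.imread('pics/w_hd.png')
j=cv2.imread('pics/w_st.png')
f=lambda a:cv2.resize(a,(400,400),interpolation=3)
cv2.imwrite('pics/m2.png',np.hstack([f(i[120:240,260:380]),f(j[80:260,230:410])]))
E
```

```text
w_hd bench z 0.1
   cap top 1454 [array([545.7, 262.7]), array([47. , 46.8]), np.float64(5.7)] zmed 49.9
   head all 2213 [array([504.6, 282.9]), array([115.4, 111.8]), np.float64(14.7)] zmed 25.5
   foot..all 70569 [array([521.7, 257.4]), array([168.1, 122.5]), np.float64(75.0)] zmed 330.9
   tray top 3046 [array([505.3,   2.3]), array([131.3,  86. ]), np.float64(21.0)] zmed 19.6
   pocket 814 [array([477.2, -10.5]), array([53.1, 52.1]), np.float64(12.2)] zmed 12.7
w_tr bench z 319.5
   tray top 5041 [array([504.9,   1.7]), array([131.3,  85.1]), np.float64(21.0)] zmed 19.5
   pocket 1472 [array([476.2,  -9. ]), array([54.4, 54. ]), np.float64(16.2)] zmed 12.6
   hood top 4965 [array([ 683. , -240.2]), array([139.4, 137.8]), np.float64(13.6)] zmed 71.7
   bed 3720 [array([ 554.6, -273.4]), array([125.,  94.]), np.float64(13.7)] zmed 11.7
   housing 5912 [array([ 721.1, -232.8]), array([ 72.5, 144.7]), np.float64(9.3)] zmed 135.1
w_st bench z 0.1
   tray top 2827 [array([505.6,   1.7]), array([130.7,  86.8]), np.float64(21.2)] zmed 19.4
   pocket 774 [array([477.2,  -6.7]), array([53
[... 356 characters left out ...]
([546. , 262.5]), array([46.3, 44.5]), np.float64(48.6)] zmed 49.3
   head all 310 [array([503.1, 280.4]), array([112.9, 112.2]), np.float64(17.8)] zmed 24.4
   foot..all 637 [array([519.1, 256.6]), array([161.4, 160.9]), np.float64(73.3)] zmed 24.8
   tray top 575 [array([505.6,   1.9]), array([129.6,  83.8]), np.float64(21.1)] zmed 19.2
   pocket 169 [array([477.6, -11.1]), array([58.8, 58.5]), np.float64(70.2)] zmed 13.0
   hood top 867 [array([ 677.7, -241.6]), array([127.4, 136.1]), np.float64(13.9)] zmed 71.1
   bed 674 [array([ 562.4, -288.8]), array([130.6, 143.8]), np.float64(13.9)] zmed 11.7
   housing 968 [array([ 722.4, -233. ]), array([ 71.1, 142.6]), np.float64(9.2)] zmed 137.3
```

View pics/m2.png

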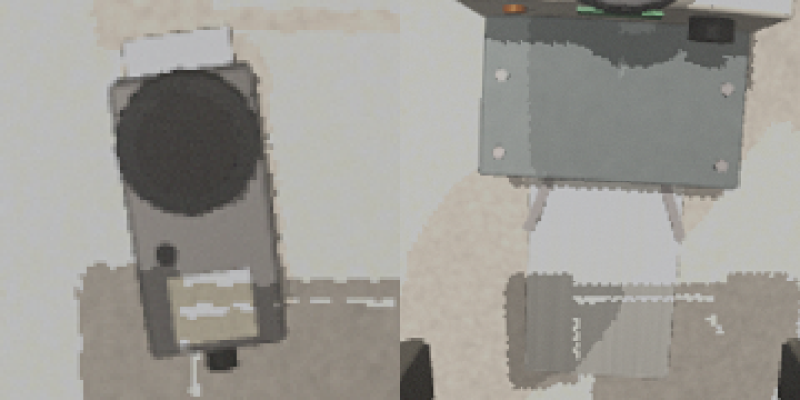

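The left crop shows the black cap on the collar, with the foot plate at the top (178,50) and the label and stub at the rear. The right crop shows the hood's front edge at row 180, and the flared rails and bed running in under it. Now I refine the yaws and edges.

```bash
cat > d.py <<'E'
from c import *
print('----')
def edges(Q,m,yaw,nm,axis):
    # robust edges: per-slice extreme quantiles
    a=np.deg2rad(yaw); q=Q[m][:,:2]; s=q@[np.cos(a),np.sin(a)]; l=q@[-np.sin(a),np.cos(a)]
    A,B=(s,l) if axis=='l' else (l,s); lo,hi,cc=[],[],[]
    for k in np.arange(A.min()+8,A.max()-12,6):
        w=(A>k)&(A<k+6)
        if w.sum()>8: lo.append(B[w].min());hi.append(B[w].max());cc.append(k+3)
    lo,hi,cc=map(np.array,(lo,hi,cc)); m=(lo+hi)/2; md=lambda x:round(float(np.median(x)),1)
    print(nm,axis,'lo',md(lo),'hi',md(hi),'mid',md(m),'slope deg lo/hi',*[np.rad2deg(np.polyfit(cc,x,1)[0]).round(2) for x in (lo,hi)],'|',np.round(lo,1)[::3],np.round(hi,1)[::3])
for n in ['w_st','top0','w_tr']:
    z=np.load(n+'.npz');P=z['P'];Z=P[...,2];ok=z['depth']>0
    s=ok&near(P,640,-255,130)
    hd=s&(Z>69)&(Z<74.5)&near(P,650,-253,85); bd=s&(Z>9.5)&(Z<13.5)&near(P,560,-275,65)
    for nm,m in(('hood',hd),('bed',bd)):
        for ax in 'ls': edges(P,m,13.7,n+' '+nm,ax)
for n in ['w_hd','top0']:
    z=np.load(n+'.npz');P=z['P'];Z=P[...,2];ok=z['depth']>0
    m=ok&near(P,520,257,72)&(Z>22)&(Z<29)&(abs((P[...,1]-262.6)-(P[...,0]-545.7)*.15)<36)
    k,lab,st,_=cv2.connectedComponentsWithStats(m.astype(np.uint8)); j=1+st[1:,4].argmax(); m=lab==j
    m=cv2.morphologyEx(m.astype(np.uint8),cv2.MORPH_OPEN,np.ones((3,3)))>0 if n=='w_hd' else m
    print(n,'head',*rect(P,m)); 
    for ax in 'ls': edges(P,m,8.5,n+' head',ax)
E
python3 d.py | sed -n '/----/,$p'
```

```text
----
w_st hood l lo -463.2 hi -334.3 mid -398.7 slope deg lo/hi 0.39 0.34 | [-463.2 -464.  -462.2 -463.3] [-334.4 -335.1 -334.1 -334.4]
w_st hood s lo 537.6 hi 617.2 mid 577.4 slope deg lo/hi -0.24 2.74 | [537.9 537.9 537.6 537.6 537.8 537.9 537.2] [617.1 609.5 617.3 617.1 617.1 617.3 617.8]
w_st bed l lo -443.1 hi -354.2 mid -398.6 slope deg lo/hi 0.22 -2.07 | [-443.5 -442.2 -442.1 -443.4 -443.1] [-353.4 -354.2 -353.8 -353.3 -355.2]
w_st bed s lo 433.2 hi 528.9 mid 480.9 slope deg lo/hi -0.49 1.05 | [435.3 432.6 431.8 433.8] [523.7 529.6 528.6 528.7]
top0 hood l lo -461.5 hi -335.0 mid -398.2 slope deg lo/hi 1.87 -0.49 | [-462.5 -461.5 -463.4 -462.1] [-333.5 -334.9 -332.8 -335.6]
top0 hood s lo 540.1 hi 617.0 mid 578.6 slope deg lo/hi -0.27 2.22 | [537.7 549.6 544.6 539.  541.2 539.  540.1] [611.3 619.2 616.8 614.8 616.5 618.2 616.5]
top0 bed l lo -441.5 hi -356.7 mid -398.6 slope deg lo/hi 11.09 -0.41 | [-441.6 -442.6 -437.6 -438.1 -429.6 -427.5] [-360.2 -354.6 -355.9 -357.3 -352.3 -363.2]
top0 bed s lo 438.1 hi 536.6 mid 486.6 slope deg lo/hi -0.86 6.14 | [439.6 436.6 438.6 438.9 
[... 495 characters left out ...]
534.1 mid 483.3 slope deg lo/hi 0.19 -0.66 | [436.3 432.4 431.8 432.6 436.9] [523.8 534.1 534.8 534.  531.9]
w_hd head 1927 [array([499.6, 251.1]), array([69.9, 52.8]), np.float64(15.4)]
w_hd head l lo 149.5 hi 199.8 mid 174.7 slope deg lo/hi 7.04 6.63 | [146.1 147.3 150.7] [197.1 198.8 201.6]
w_hd head s lo 496.7 hi 553.7 mid 525.1 slope deg lo/hi -5.37 -21.14 | [498.2 496.7 495.7] [568.8 549.4 554.5]
top0 head 197 [array([498.3, 250.1]), array([74.6, 51.2]), np.float64(15.2)]
top0 head l lo 149.9 hi 197.7 mid 173.5 slope deg lo/hi 4.23 14.02 | [149.7 146.9 150.1 151. ] [191.1 197.1 198.4 198.6]
top0 head s lo 495.9 hi 555.5 mid 526.1 slope deg lo/hi 0.96 -21.7 | [498.9 495.2] [567.4 553.7]
```

Station: yaw about 13.8°, hood front and lateral centre agree between views. Head: yaw about 15°, and its rear edge is where it should be. Now the cap transfer.

```bash
cat > e.py <<'E'
from b import *
def st(l): s=telemetry.get_state(); print(l,round(s['clock'],1),np.round(s['tcp_pos'],1),'w',round(s['width']*93,1),'F',np.round(s['force'],1))
if __name__=='__main__':
    y=np.deg2rad(15); q=quat(y); cx,cy=545.7,262.6
    ctrl.reach([cx,cy,110],q); ctrl.move_linear([cx,cy,53],v=60); st('down')
    jaws.set_gripper(0.3); st('grip')
    ctrl.move_linear([cx,cy,130],v=100); st('up')
    px,py=478.2,-8.5; q2=quat(np.deg2rad(21.1))
    ctrl.reach([px,py,110],q2); st('over'); c=cap('side','s1.png'); c=cap('wrist','w1.png')
E
python3 e.py
python3 - <<'E'
import cv2,numpy as np
i=cv2.imread('pics/s1.png')[150:290,220:400]; j=cv2.imread('pics/w1.png')[60:320,150:490]
cv2.imwrite('pics/m3.png',np.hstack([cv2.resize(i,(386,300)),cv2.resize(j,(392,300))]))
E
```

```text
down 7.6 [545.9 262.7  53.3] w 92.9 F [ 0.1 -0.2 -0.5]
grip 8.4 [545.7 262.6  53. ] w 47.1 F [ 0.1 -0.4  1.1]
up 9.3 [545.4 262.4 129.5] w 46.8 F [ 0.1 -0.3 -0.2]
over 10.4 [479.2  -7.2 110. ] w 46.7 F [-0.2 -0.9 -0.2]
```

View pics/m3.png

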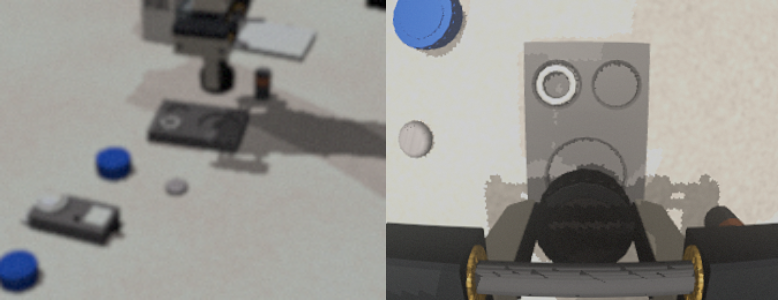

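The cap is held upright over the large pocket (left (215,75), right (585,215)). The head is bare, with its white dome showing at (45,200). Next I lower the cap and release it.

```bash
cat > f.py <<'E'
from e import *
px,py=478.2,-8.5
ctrl.move_linear([px,py,60],v=80); ctrl.dwell(.2); st('60'); ctrl.move_linear([px,py,40.7],v=40); st('down')
jaws.set_gripper(0.85); st('open'); ctrl.move_linear([px,py,120],v=120)
ctrl.reach([505,240,240],quat(np.deg2rad(15)))
c=cap('wrist','w2.png'); P=cloud(c,True); Z=P[...,2]; ok=c['depth']>0
near=lambda x,y,r: np.hypot(P[...,0]-x,P[...,1]-y)<r
m=ok&near(px,py,40)&(Z>27)&(Z<45); print('cap',rect(P,m),np.median(Z[m]))
m=ok&near(512,254,75)&(Z>20)&(Z<42)&(abs((P[...,1]-254.8)-(P[...,0]-516.7)*.268)<36)
k,lab,s_,_=cv2.connectedComponentsWithStats(m.astype(np.uint8)); m=lab==1+s_[1:,4].argmax()
m=cv2.morphologyEx(m.astype(np.uint8),cv2.MORPH_OPEN,np.ones((3,3)))>0
print('head',rect(P,m)); m=ok&near(545.7,262.6,25)&(Z>35)&(Z<44); print('dome',rect(P,m))
for t,z in (('dome',34),('head',0),('foot_tip',0)):
    for r in eyes.mark_of('wrist',t)[:1]: print(t,r['conf'],atz(c,r['position'][0]*640,r['position'][1]*400,z,True).round(1))
st('end')
E
python3 f.py
python3 - <<'E'
import cv2,numpy as np
cv2.imwrite('pics/m4.png',cv2.resize(cv2.imread('pics/w2.png')[90:250,230:550],(800,400)))
E
```

```text
60 11.5 [478.5  -8.5  60.5] w 47.3 F [-0.7 -0.3 -0.4]
down 12.1 [478.   -8.5  40.3] w 47.3 F [-0.3  0.  -0.1]
open 12.8 [478.2  -8.5  40.7] w 79.2 F [0.1 0.1 0.1]
cap (560, [array([486. ,  -4.7]), array([30.8, 47.8]), np.float64(18.9)]) 36.727952325467186
head (3608, [array([515.5, 256.3]), array([102.4,  51.7]), np.float64(15.2)])
dome (566, [array([544., 263.]), array([31.2, 35.5]), np.float64(41.3)])
dome 0.75 [347.8 439.9  34. ]
head 0.57 [518.2 258.2   0. ]
foot_tip 0.56 [583.8 266.9   0. ]
end 14.9 [505.2 238.3 239.3] w 78.7 F [ 0.5 -0.4 -0.5]
```

View pics/m4.png

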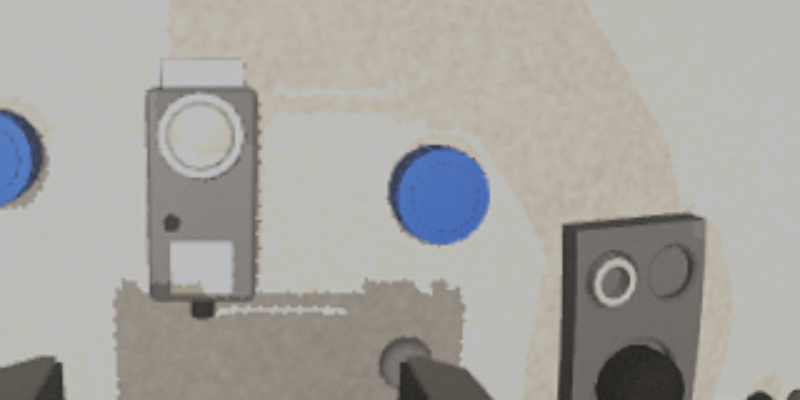

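The cap stands in the large pocket with its top at z 36.7 (37 expected). The head is undisturbed at (515.9,255.5), yaw 15.2°. Now I pick up the head and lay it on the bed.

```bash
cat > g.py <<'E'
from e import *
S0=np.deg2rad(13.7); HC=np.array([577.4*np.cos(S0)+398.5*np.sin(S0),577.4*np.sin(S0)-398.5*np.cos(S0)])
SY=np.deg2rad(13.8); ex=np.array([np.cos(SY),np.sin(SY)]); ey=np.array([-ex[1],ex[0]])
HOME=HC-ex*(577.4-537.6-62)
def tcp_for(before,z,lat=0): return [*(HOME-ex*(before+98)+ey*lat),z]  # foot tip 'before' mm short of home
if __name__=='__main__':
    print('home',HOME)
    y=np.deg2rad(15.2); e=np.array([np.cos(y),np.sin(y)]); g=np.array([516.2,255.4])-32*e
    ctrl.reach([*g,100],quat(y)); ctrl.move_linear([*g,25.5],v=70); st('down')
    jaws.set_gripper(0.3); st('grip'); ctrl.move_linear([*g,130],v=80); st('up')
    ctrl.reach(tcp_for(72,130),quat(SY)); ctrl.dwell(.2); st('over')
    ctrl.move_linear(tcp_for(72,50),v=70); ctrl.dwell(.2); st('low')
    c=cap('wrist','w3.png'); P=cloud(c,True); np.savez('w3.npz',P=P,**c); cap('side','s3.png'); cap('top','t3.png')
E
python3 g.py
python3 - <<'E'
import cv2,numpy as np
i=cv2.imread('pics/s3.png')[100:220,260:420]; j=cv2.imread('pics/w3.png')[60:320,150:490]
cv2.imwrite('pics/m5.png',np.hstack([cv2.resize(i,(400,300)),cv2.resize(j,(392,300))]))
E
```

```text
home [ 676.91164411 -245.11653602]
down 16.8 [485.5 247.1  25.9] w 78.8 F [-0.4 -0.1  0.3]
grip 17.3 [485.3 247.1  25.7] w 51.7 F [-0.2  0.6  3.8]
up 18.8 [485.1 246.9 129.5] w 51.6 F [ 0.9 -0.6 -2.5]
over 20.9 [ 512.3 -284.7  130. ] w 51.8 F [-0.1 -0.3 -2.7]
low 22.4 [ 512.  -285.8   50.4] w 52.0 F [ 0.1 -0.6 -2.8]
```

View pics/m5.png

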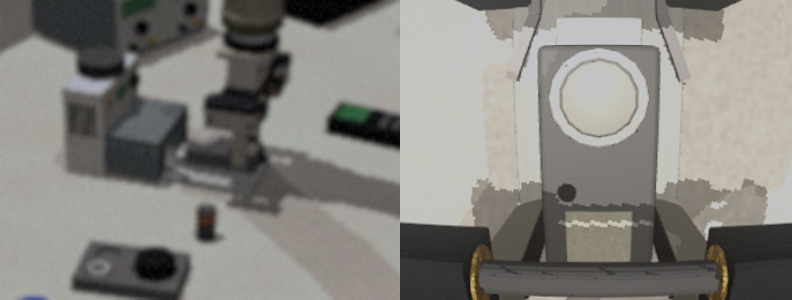

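The head is held level over the bed, centred between the flared rails (head edges at 540/660, rails at about 520/688). The cap is still in its pocket. I check the head's pose in the hand, then lay it down.

```bash
cat > k.py <<'E'
from g import *
def headpose(P,ok,zlo,zhi,c0):
    Z=P[...,2]; d=P[...,:2]-c0; s=d@ex; l=d@ey
    m=ok&(Z>zlo)&(Z<zhi)&(abs(l)<33)&(s>-25)&(s<56)
    A=np.c_[s[m],l[m],np.ones(m.sum())]; co=np.linalg.lstsq(A,Z[m],rcond=None)[0]
    print('n',m.sum(),'pitch/roll deg',np.rad2deg(co[:2]).round(2),'z',co[2].round(1),rect(P,m))
z=np.load('w3.npz'); t=np.array(tcp_for(72,0)[:2]); headpose(z['P'],z['depth']>0,46,55,t+32*ex)
ctrl.move_linear(tcp_for(72,40),v=40); st('40'); ctrl.move_linear(tcp_for(72,37.6),v=15); ctrl.dwell(.2); st('laid')
E
python3 k.py
```

```text
n 9979 pitch/roll deg [-0.68  0.11] z 50.2 (9979, [array([ 556. , -274.8]), array([77. , 65.8]), np.float64(13.8)])
40 22.9 [ 511.6 -285.5   39.5] w 52.1 F [-0.1 -0.8 -2.2]
laid 23.5 [ 512.  -285.7   37.7] w 51.7 F [ 0.6 -0.8 -2.1]
```

```bash
cat > l.py <<'E'
from g import *
def fz(): return np.mean([telemetry.get_state()['force'] for _ in range(3)],axis=0)
z=37.6
while z>36.2 and fz()[2]<0.5:
    z-=.3; ctrl.move_linear(tcp_for(72,z),v=10); ctrl.dwell(.15)
st('laid z=%.1f'%z); open('z.txt','w').write(str(z))
for b in [50,35,22,12]:
    ctrl.move_linear(tcp_for(b,z),v=40); ctrl.dwell(.1); f=fz(); st(b); print('  along',(f[:2]@ex).round(1),'lat',(f[:2]@ey).round(1))
    if abs(f[:2]@ex)>15: print('STOP'); break
cap('wrist','w4.png'); cap('side','s4.png')
E
python3 l.py
python3 - <<'E'
import cv2,numpy as np
i=cv2.imread('pics/s4.png')[100:220,260:420]; j=cv2.imread('pics/w4.png')[60:320,150:490]
cv2.imwrite('pics/m6.png',np.hstack([cv2.resize(i,(400,300)),cv2.resize(j,(392,300))]))
E
```

```text
laid z=37.3 23.9 [ 511.9 -285.7   37.6] w 51.9 F [-1.8 -0.5  6. ]
50 24.7 [ 531.9 -281.1   37.7] w 52.0 F [-3.9 -0.7  8.4]
  along -3.9 lat 0.3
35 25.3 [ 547.  -277.4   37.7] w 51.9 F [-3.2 -1.5  6.2]
  along -3.5 lat -0.7
22 25.9 [ 559.8 -274.3   37.7] w 51.9 F [-2.8 -1.   6.6]
  along -2.9 lat -0.3
12 26.4 [ 569.6 -271.9   37.7] w 51.8 F [-2.9 -1.8  6.6]
  along -3.2 lat -1.1
```

View pics/m6.png

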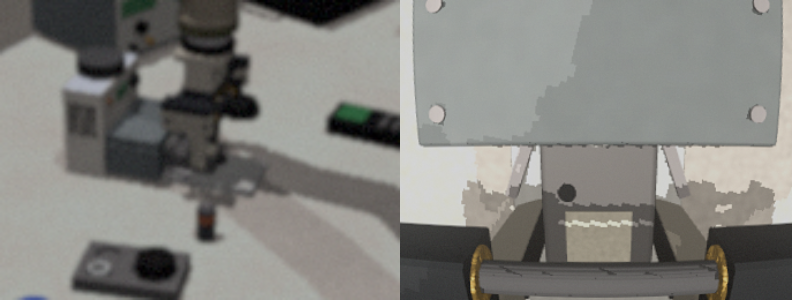

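The head slides in under the hood, centred, with about 3 N of drag. Next I push in fine steps, watching for the plunger spring and then the stop.

```bash
cat > m.py <<'E'
from g import *
z=float(open('z.txt').read()); b=11.
while b>-7:
    ctrl.move_linear(tcp_for(b,z),v=12); ctrl.dwell(.1)
    ss=telemetry.get_state(); f=np.array(ss['force']); a=f[:2]@ex; p=98+ (np.array(ss['tcp_pos'][:2])-HOME)@ex
    print(b,'foot at',p.round(2),'along',a.round(1),'lat',(f[:2]@ey).round(1),'z',f[2].round(1),'w',round(ss['width']*93,1))
    if a<-21: break
    b-=.75
open('b.txt','w').write(str(b)); st('end')
E
python3 m.py
```

```text
11.0 foot at -12.61 along -5.1 lat -0.5 z 8.9 w 51.8
10.25 foot at -12.59 along -6.8 lat -0.6 z 11.1 w 51.7
9.5 foot at -11.91 along -7.4 lat -0.3 z 10.5 w 52.0
8.75 foot at -11.17 along -7.8 lat 0.1 z 9.5 w 51.8
8.0 foot at -10.44 along -8.0 lat 0.0 z 10.9 w 51.7
7.25 foot at -9.68 along -7.3 lat -0.5 z 10.3 w 51.4
6.5 foot at -8.93 along -7.0 lat 0.1 z 10.8 w 51.5
5.75 foot at -8.25 along -6.8 lat -0.3 z 10.7 w 51.9
5.0 foot at -8.28 along -9.4 lat 0.2 z 12.6 w 51.4
4.25 foot at -8.1 along -10.6 lat 0.9 z 13.9 w 51.7
3.5 foot at -7.72 along -12.4 lat 0.4 z 14.7 w 51.9
2.75 foot at -7.23 along -13.5 lat 1.0 z 15.3 w 52.1
2.0 foot at -6.77 along -13.6 lat 0.9 z 15.8 w 51.9
1.25 foot at -6.31 along -14.2 lat 0.7 z 16.1 w 51.8
0.5 foot at -5.93 along -14.7 lat 0.6 z 17.7 w 51.9
-0.25 foot at -5.49 along -15.9 lat 0.8 z 17.9 w 51.9
-1.0 foot at -5.04 along -15.2 lat 0.4 z 17.7 w 51.4
-1.75 foot at -4.59 along -15.9 lat 0.6 z 18.3 w 51.9
-2.5 foot at -4.13 along -17.6 lat 1.0 z 19.8 w 51.4
-3.25 foot at -3.58 along -17.6 lat 0.9 z 19.4 w 51.6
-4.0 foot at -3.13 along -19.5 lat 0.4 z 19.6 w 51.6
-4.75 foot at -2.67 along -20.0 lat 1.2 z 20.5 w 52.3
-5.5 foot at -2.16 along -19.1 lat 0.7 z 20.2 w 52.0
-6.25 foot at -1.6 along -20.4 lat 0.7 z 20.9 w 52.0
end 34.9 [ 580.3 -269.5   37.5] w 52.0 F [-20.   -4.2  20.9]
```

Plunger contact came at -8.3 mm, which agrees with the 8 mm given. The arm is compliant along the push and the bed load has risen, so I ease z slightly and keep going to the stop.

```bash
cat > n.py <<'E'
from g import *
z=float(open('z.txt').read())+.4; b=float(open('b.txt').read()); last=[]
while b>-22:
    ctrl.move_linear(tcp_for(b,z),v=12); ctrl.dwell(.15)
    ss=telemetry.get_state(); f=np.array(ss['force']); a=f[:2]@ex; p=98+(np.array(ss['tcp_pos'][:2])-HOME)@ex
    print(round(b,2),'foot at',p.round(2),'along',a.round(1),'lat',(f[:2]@ey).round(1),'z',f[2].round(1),'tz',round(ss['tcp_pos'][2],1))
    last.append(p)
    if a<-32 or (len(last)>3 and last[-1]-last[-4]<.35 and p>-1.2): break
    b-=.75
open('z.txt','w').write(str(z));open('b.txt','w').write(str(b)); st('end'); cap('wrist','w5.png'); cap('side','s5.png')
E
python3 n.py
```

```text
-7.0 foot at 0.3 along -16.5 lat 0.5 z 14.3 tz 37.5
-7.75 foot at 0.34 along -19.2 lat 0.3 z 16.1 tz 37.5
-8.5 foot at 0.39 along -20.3 lat 0.6 z 17.7 tz 37.5
-9.25 foot at 0.48 along -22.5 lat 1.2 z 19.4 tz 37.5
end 36.5 [ 582.3 -268.9   37.5] w 51.9 F [-22.1  -4.1  19.4]
```

Run:
```python
from g import *
ctrl.dwell(1.0); st('after 1s'); c=cap('wrist','w6.png')
a=cv2.imread('pics/w3.png');b=cv2.imread('pics/w6.png')
t=a[215:240,281:300]  # dark hole, fixed to head
r=cv2.matchTemplate(b[200:255,270:312],t,cv2.TM_CCOEFF_NORMED); _,v,_,loc=cv2.minMaxLoc(r); print('slip px',v,loc[0]-11,loc[1]-15)
P=cloud(c,True);Z=P[...,2];d=P[...,:2]-HOME;s=d@ex;l=d@ey;ok=c['depth']>0
m=ok&(abs(l)<20)&(s>-140)&(s<-40); 
k=m&(Z>33)&(Z<42); print('head top z',np.median(Z[k]).round(1),'s range',s[k].min().round(1),s[k].max().round(1))
i=cv2.imread('pics/s5.png')[100:220,260:420]
cv2.imwrite('pics/m7.png',np.hstack([cv2.resize(i,(400,300)),cv2.resize(b[60:320,150:490],(392,300))]))
```

```text
after 1s 37.6 [ 582.3 -268.9   37.5] w 51.9 F [-20.6  -5.3  19.1]
slip px 0.8578469157218933 0 2
head top z 37.9 s range -114.1 -72.9
```

View pics/m7.png

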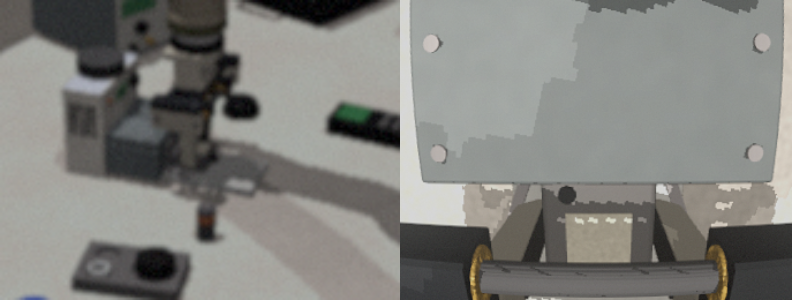

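The left view shows the cap in the tray. The right view shows the head under the hood, with its hole at (567,195), about 2 px (1 mm) back in the fingers. To rule out friction binding, I ease z again and push 2 mm more.

Run:
```python
from g import *
z=float(open('z.txt').read()); b=float(open('b.txt').read())
for dz,db in [(.4,0),(.4,-1),(.4,-2)]:
    ctrl.move_linear(tcp_for(b+db,z+dz),v=12); ctrl.dwell(.4)
    ss=telemetry.get_state(); f=np.array(ss['force']); p=98+(np.array(ss['tcp_pos'][:2])-HOME)@ex
    print(db,'foot',p.round(2),'along',(f[:2]@ex).round(1),'z',f[2].round(1),'tz',round(ss['tcp_pos'][2],2))
c=cap('wrist','w7.png'); a=cv2.imread('pics/w6.png'); d=cv2.imread('pics/w7.png')
r=cv2.matchTemplate(d[200:260,265:315],a[217:242,281:300],cv2.TM_CCOEFF_NORMED); print('slip',cv2.minMaxLoc(r)[1],np.array(cv2.minMaxLoc(r)[3])-[16,17]); st('end')
```

```text
0 foot 0.47 along -21.1 z 14.7 tz 37.49
-1 foot 0.68 along -22.5 z 15.3 tz 37.43
-2 foot 0.95 along -24.1 z 17.2 tz 37.35
slip 0.9126030802726746 [0 1]
end 39.6 [ 582.8 -268.8   37.4] w 52.0 F [-24.   -4.8  17.3]
```

```bash
python3 -c "
from e import *
st('final'); job.close_job()"
```

```text
final 39.6 [ 582.8 -268.8   37.4] w 52.0 F [-24.   -4.8  17.3]
the job is handed in; nothing more can be done
```

I put the cap in the tray's large pocket and pushed the head in under the hood to the stop. I handed the job in at 39.6 s with the fingers still gripping and pressing it home.

**Cap:** I lifted it straight off and set it open side down in the large pocket. Its top measured 36.7 mm, against 37 expected, and the later pictures still show it there.

**Head:** I picked it up across y at x = -32 mm, laid it on the bed and pushed it in.
- **Plunger:** contact came about 8.3 mm before home, against 8 mm given.
- **Stop:** movement then stopped hard at my estimated home point (+0.3 to +0.5 mm). Easing the load on the bed brought no further travel, which points to the stop rather than friction.
- **Hold:** it stayed steady through a 1 s check at about 21 N. I then pressed a little harder and finished at about 24 N.

**Less certain:**
- **Slip in the fingers:** in the wrist picture the head sits about 2–3 pixels (1–1.5 mm) further back in the fingers than when I picked it up. That means slight slip or tilt in the grip.
- **Fully home:** this rests on the force and the halted travel. The foot and plunger could not be seen under the hood.
- **Network misreport:** one network report of the dome's position was far off, and I ignored it in favour of the depth data.
- **Bystanders:** I did not re-measure these afterwards. The tray ring, cell and meter look in place in the last side view.

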